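# Turn the leaf of the recipe book

## Robot

A 6-joint arm with a two-finger parallel gripper is mounted at the origin on a cart in front of the work surface, level with it; the furniture and walls round the work are solid. World frame = base frame: x ahead of the robot, y to its left, z up, the work surface at z = 0. Lengths are in m, angles in rad, forces in N, time in s.
With the tool pointing down it reaches from about 0.225 to 0.875 m from the base axis. Payload 3.4 kg.
Tool frame: the origin (TCP) lies at the very end of the fingers, on their centre line; the grasp point (between the pads) lies 19 mm behind it; z points along the fingers, y is the direction in which the jaws open and shut (so a half turn about z gives the same grasp; the last joint's range is limited). The gripper opens to 85 mm and grips with 20 to 120 N. Pads are 22 mm wide; open, the fingers measure 114 mm over their backs; the gripper's body (76 mm by 85 mm) begins 54 mm behind the grasp point. The pads swing forward as they close: fully open they stand 13 mm farther back than shut.
Start: joints at [1.216, 0.276, 1.505, -0, 1.361, -0.121], TCP at [0.133, 0.559, 0.231] pointing down, gripper open.
Joint ranges: [-2.89, 2.89], [-0.75, 2.08], [0.22, 2.7], [-1.18, 4.32], [0.11, 2.71], [-2.7, 2.7]. Speed limits (rad/s): [2.57, 2.57, 3.14, 3.14, 3.14, 3.14].

## Interface

Orientations are given as a unit quaternion [w, x, y, z].
In Python, from rig import manip gives the robot as it stands. The module is installed in compiled form; this text tells all that it offers.
- The arm moves only by the tool carry_out, never from a script. Its argument "moves" is one flat list of numbers, 5 for each row, row after row: the opening in per cent of the stroke, from 0 (shut) to 100 (fully open), then the shift along the world's x, y, z in cm, then the turn about the world's z in rad. A call has exactly 10 rows; each row shifts and turns the commanded pose from where the row before left it; what a row does not reach is not made up. A row lasts 1/10 s, in which the tool goes at most 50 mm and 8.59 degrees, less where a joint would pass 70% of its speed; a pose out of reach is approached as far as the arm can. A call is refused whole if a number of a shift passes 5 or a number of a turn 0.15, either way. A call with a gripper value outside its range is refused whole. The fingers move at their own pace and stop on an object; "squeeze" is the grip in N (left out, the last holds). Time passes only in rows, so rows that do not move let the fingers close, or fill a call up. It gives the time, the measured TCP pose, the force and the opening at its end, in the units of the state.
- manip.get_state(): the state, without advancing time (a new reading comes with each control period).
- manip.get_image(name): name is "side" or "top" or "wrist"; returns the picture (420x560x3 uint8, red, green, blue); there is no depth.
- manip.camera_info(name): a dict with "fov_y" (degrees; the focal length in pixels is half the picture's height over the tangent of half this angle, whatever the lens; pixels are square), "cx", "cy" (the principal point, pixels), "rvec" (rotation vector, rad) and "tvec" (3), from world to camera coordinates, as OpenCV has them; the wrist camera has in their place "hand_eye" (4x4, takes a point from camera to tool coordinates, whose origin is the TCP and whose axes are the flange's). Camera axes: x right, y down, z forward; pixel columns grow to the right and rows downward; lengths in m; the calibration is good to about 2 mm. A picture is of the moment at which its call begins: read the wrist's pose just before it. camera_info takes no time and is no camera call.
- manip.sign_off(): hands the job in, once; it reports no verdict.
The state is a dict: "clock": time; "qpos": joint angles; "qd": joint speeds; "effort": joint torques, N m; "position": TCP position; "ee_rot": TCP orientation; "contact_force": force on the tool from outside, world axes, zero at the start; "moment": the same for the moment, N m; "width": finger opening in m.
Only numpy, scipy, OpenCV 4.12 (cv2) and the standard library are available. Lean on these libraries where they do the work, as an engineer would, in place of code of your own. Each camera call takes 0.05 s, during which the arm holds its last target. There are 200 camera calls.

## Task

With the fingertips only, push the kitchen timer off the right-hand page of the recipe book until it stands upright on the bare worktop just to the right of the book, wholly clear of it; then push the half-raised wooden leaf over its spine, from left to right, and gently press it down flat on the right-hand page. Never grip or lift the timer or take the leaf between the fingers, do not fling or slam the leaf, and leave everything else on the worktop where it is.

Things in the scene. Friction and masses are not known exactly. Their poses are not given: they have to be found in the camera images.
- recipe_book: Open recipe book, fixed, lying on the worktop: dark wooden cover 180 mm along the spine (its x axis, away from the robot at yaw 0), 300 mm across (its y axis, towards the left page), 4 mm thick. A paper page block on each half, 164x128 mm, from 10 to 138 mm beside the spine, has its top at 7 mm. Origin: on the worktop under the middle of the spine.
- spine (a point): Middle of the spine on the leaf's hinge axis, 10 mm above the worktop; the axis runs along the book's x. Two hinge barrels, 20 mm long, 15 mm high, stand on the spine 60 mm either side of it. Wall cabinets hang 0.47 m above the worktop at the far left and far right: keep the wrist clear of them.
- leaf (a joint): Angle of the leaf in rad: 0 flat on the left page, pi/2 upright, pi (its stop) flat on the right page. Stiff friction hinge: the leaf stays at whatever angle it is left and does not fall; about 1 to 2 N at the free edge turns it. It starts half raised on the left, at 0.45 to 0.8.
- leaf_edge (a point): Middle of the free edge of the leaf, at the end of its thumb tab, 150 mm from the hinge axis, mid-thickness. The leaf is a light wooden board 5 mm thick, 150 mm along the spine, paper on both faces; it ends 138 mm from the axis, and a 44 mm wide tab in the middle reaches on to 150 mm. Axes: y outward from the spine, x along it, z out of the face that is up on the left page.
- kitchen_timer: Black and white round twist timer, 63 mm across, 54 mm tall, about 0.1 kg, loose; starts on the right-hand page. Origin: centre of its underside; z up.
- timer_middle (a point): Point on the timer's axis, 40 mm above its underside.
- sugar_canister: black lidded canister, 77 mm across, 100 mm tall, behind the book; bystander, leave alone. Origin: centre of its underside.
- copper_tumbler: copper-coloured cup, 72 mm across, 83 mm tall, behind the book; bystander, leave alone. Origin: centre of its underside.
- espresso_cup: white cup with a handle, 64x91x50 mm, to the left of the book, near the robot; bystander, leave alone. Origin: centre of its underside.
- teaspoon: steel spoon, 132x26x9 mm, just behind the book; bystander, leave alone. Origin: centre of its underside.
- gold_bowl: little yellow bowl, 52 mm across, 18 mm tall, to the right, near the robot; bystander, leave alone. Origin: centre of its underside.
- coffee_scoop: brass scoop, 42x82x25 mm, left of the book; bystander, leave alone. Origin: centre of its underside.
There are look-alikes about, which are no part of the job. Leave any purple or yellow look-alike of the kitchen_timer alone.

How it is judged:
By the outcome, as a careful person would: the job done as asked, in the order asked, and still so for the second after the job is handed in, with the robot touching nothing.
It also fails if it takes over 58 s, if anything falls off the work surface, if the arm or the gripper's body presses on something with over 40 N, if the wrist force passes 120 N, or if a joint passes its speed limit or range.

## Working session

There is one attempt and no reset: what is moved stays moved. The work goes in short steps, Python scripts to look and compute and a tool call to move; the robot and the scene stay as the last step left them, time stands still between calls to the robot, and variables do not carry over. Pictures are saved under pics/ and viewed, about 8 in all and at most 12, crops included, and the job is handed in when it is done.

Besides the shell and the picture viewer there is one more tool, called by a JSON object that holds its "method" and its "body". carry_out: Moves the arm, as the interface text tells. Its arguments: {"type":"object","properties":{"moves":{"type":"array","items":{"type":"number"}},"squeeze":{"type":"number"}},"required":["moves"]}

```bash
mkdir -p pics; cat > h.py <<'E'
import numpy as np, cv2
from rig import manip
def cam(n):
    c=manip.camera_info(n); f=210/np.tan(np.radians(c["fov_y"])/2)
    R=cv2.Rodrigues(np.array(c["rvec"],float))[0]; t=np.array(c["tvec"],float).ravel()
    return np.array([[f,0,c["cx"]],[0,f,c["cy"]],[0,0,1]]),R,t
def ray(n,u,v):
    K,R,t=cam(n); d=R.T@np.linalg.inv(K)@[u,v,1]; return -R.T@t,d
def onz(n,u,v,z):
    o,d=ray(n,u,v); return (o+d*(z-o[2])/d[2]).round(4)
def proj(n,P):
    K,R,t=cam(n); p=K@(R@np.array(P,float)+t); return (p[:2]/p[2]).round(1)
def snap(n,name):
    im=manip.get_image(n)[:,:,::-1]; cv2.imwrite(f"pics/{name}.png",im); return im
E
python3 - <<'E'
from h import *
a=snap("top","top0");b=snap("side","side0")
for n in("top","side"):
    c=manip.camera_info(n);print(c); K,R,t=cam(n);print(-R.T@t)
print(manip.camera_info("wrist"));print(manip.get_state())
E
```

```text
{'fov_y': 55.24549711766804, 'cx': 280.96832254762495, 'cy': 212.37162190498165, 'rvec': array([ 2.14244326, -2.14127811,  0.19601091]), 'tvec': array([0.00951983, 0.60399479, 1.02549369])}
[0.42574681 0.02709081 1.11110007]
{'fov_y': 49.75974232860917, 'cx': 278.6185325601344, 'cy': 212.6097184562418, 'rvec': array([ 0.05157085, -2.97806614,  0.94479366]), 'tvec': array([0.57794453, 0.02419559, 1.62700072])}
[0.53586144 0.93852053 1.34676218]
{'fov_y': 63.762052456909366, 'cx': 282.4940342256216, 'cy': 213.40922071410267, 'hand_eye': array([[-9.09883195e-05, -9.57787329e-01, -2.87477693e-01,
         7.27540965e-02],
       [ 9.99999346e-01,  2.40600850e-04, -1.11811356e-03,
         8.05187062e-04],
       [ 1.14008237e-03, -2.87477606e-01,  9.57786681e-01,
        -1.42717845e-01],
       [ 0.00000000e+00,  0.00000000e+00,  0.00000000e+00,
         1.00000000e+00]])}
{'clock': 0.1, 'qpos': array([ 1.21600565e+00,  2.76513198e-01,  1.50596859e+00,  1.25940699e-06,
        1.36070642e+00, -1.20993078e-01]), 'qd': array([-0.00015601, -0.0010281 , -0.00420406, -0.00138459,  0.00107327,
       -0.00052009]), 'effort': array([ 9.77571763e-04, -4.17699623e+01, -2.46405369e+01, -2.54118377e-04,
        5.78849518e-03, -4.61842532e-06]), 'position': array([0.13305396, 0.55892635, 0.23055192]), 'ee_rot': array([-1.88597741e-04,  1.16632833e-01,  9.93174781e-01, -7.75162668e-04]), 'contact_force': array([ 0.45102504, -0.28561574, -0.15127057]), 'moment': array([-0.08970789,  0.00625717,  0.02731463]), 'width': 0.08555196224676738}
```

View pics/top0.png

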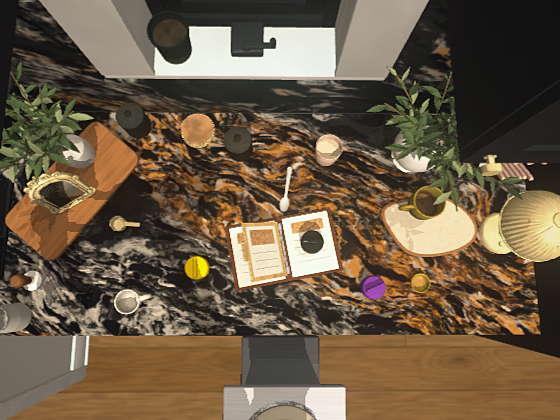

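View pics/side0.png

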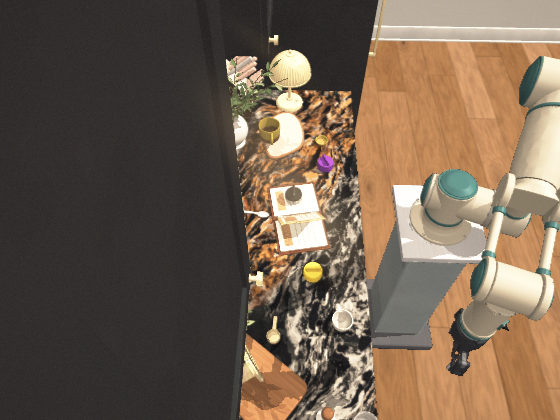

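The likely timer is the black-and-white one on the right page, top (312,242). The yellow (196,267) and purple (373,287) ones are look-alikes. An enlarged crop will confirm this.

```bash
python3 - <<'E'
from h import *
a=cv2.imread("pics/top0.png");b=cv2.imread("pics/side0.png")
A=cv2.resize(a[200:305,180:390],None,fx=3.8,fy=3.8,interpolation=cv2.INTER_CUBIC)
B=cv2.resize(b[170:265,235:345],None,fx=2,fy=2,interpolation=cv2.INTER_CUBIC)
c=np.zeros((A.shape[0]+B.shape[0],A.shape[1],3),np.uint8);c[:A.shape[0]]=A;c[A.shape[0]:,:B.shape[1]]=B
cv2.imwrite("pics/crop0.png",c);print(c.shape)
for p in [(285,249),(312,242),(196,267),(373,287)]:print(p,onz("top",*p,0.01))
print(onz("side",293,195,.05), onz("top",312,242,.05))
E
```

```text
(589, 798, 3)
(285, 249) [ 0.509  -0.0018  0.01  ]
(312, 242) [ 0.5282 -0.0761  0.01  ]
(196, 267) [0.4601 0.2397 0.01  ]
(373, 287) [ 0.4063 -0.2399  0.01  ]
[ 0.5282 -0.055   0.05  ] [ 0.5245 -0.0724  0.05  ]
```

View pics/crop0.png

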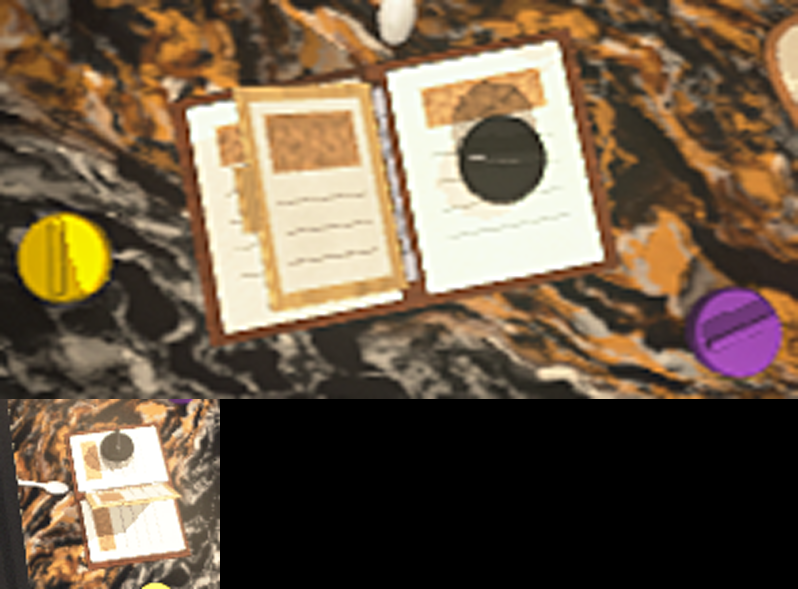

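The crop shows the black-topped timer at about top (312.1,241.6) on the right page. The leaf is half raised on the left. The book cover corners in the crop are about TL(178,100), BL(213,343), BR(617,268) and TR(570,35).

```bash
python3 - <<'E'
from h import *
f=lambda u,v:(180+(u+.5)/3.8-.5,200+(v+.5)/3.8-.5)
C=[onz("top",*f(*p),.004) for p in [(178,100),(213,343),(617,268),(570,35)]]
C=np.array(C);print(C)
for i in range(4):print(np.linalg.norm(C[i]-C[(i+1)%4]))
c=C.mean(0);y=(C[0]+C[1]-C[2]-C[3]);yaw=np.arctan2(-y[0],y[1]);x=(C[0]+C[3]-C[1]-C[2]);print(c,np.degrees(yaw),np.degrees(np.arctan2(x[1],x[0])))
a=cv2.imread("pics/top0.png");m=((a.max(2)<75)*255).astype(np.uint8)[225:260,294:332]
n,l,s,ce=cv2.connectedComponentsWithStats(m);k=1+s[1:,4].argmax();u=ce[k]+[294,225];print(s[k],u)
t=onz("top",*u,.061);print("timer",t)
yaw=np.arctan2(x[1],x[0]);ex=np.array([np.cos(yaw),np.sin(yaw)]);ey=np.array([-ex[1],ex[0]])
print("timer in book",(t-c)[:2]@ex,(t-c)[:2]@ey)
# leaf edge angle: vary angle, compare projection of leaf corners with (235,88),(270,310)
for th in np.arange(.4,.9,.1):
  q=[]
  for sx in(.075,-.075):
    P=np.r_[c[:2]+sx*ex+.138*np.cos(th)*ey,.01+.138*np.sin(th)]
    p=proj("top",P);q.append((p-[180,200])*3.8)
  print(round(th,1),q)
E
```

```text
[[ 0.5733  0.1604  0.004 ]
 [ 0.3989  0.1318  0.004 ]
 [ 0.4516 -0.1579  0.004 ]
 [ 0.6221 -0.1276  0.004 ]]
0.17672951083506122
0.29445437677168257
0.1731714179649748
0.2921051865338923
[0.511475 0.001675 0.004   ] 9.964974306100418 9.691148753402588
[  7   6  22  22 356] [311.69101124 241.38764045]
timer [ 0.5251 -0.0706  0.061 ]
timer in book 0.0012640001484110427 -0.07353719163542226
0.4 [array([196.46, 100.32]), array([229.52, 317.68])]
0.5 [array([203.3 ,  96.52]), array([236.74, 316.54])]
0.6 [array([212.04,  92.72]), array([246.24, 314.64])]
0.7 [array([222.68,  88.16]), array([257.64, 312.74])]
0.8 [array([235.6 ,  83.98]), array([270.94, 310.08])]
```

Measured so far: book centre (0.511, 0.002), yaw about 9.7°. The timer is at book (0.001, -0.074). The leaf is at about 0.78 rad. The timer size matches the 63 mm given, and the book is about 2% small, which is within tolerance. I'll move above the gap between spine and timer, with the jaw axis along the spine.

{"method": "carry_out", "body": {"moves": [40, 1.91, -2.88, 0, -0.058, 40, 1.91, -2.88, 0, -0.058, 40, 1.91, -2.88, 0, -0.058, 40, 1.91, -2.88, 0, -0.058, 40, 1.91, -2.88, 0, -0.058, 40, 1.91, -2.88, 0, -0.058, 40, 1.91, -2.88, 0, -0.058, 40, 1.91, -2.88, 0, -0.058, 40, 1.91, -2.88, 0, -0.058, 40, 1.91, -2.88, 0, -0.058], "squeeze": 20}}

```text
clock: 1.1
position: [0.3245, 0.27, 0.2311]
ee_rot: [-0.0, 0.397, 0.918, -0.0]
contact_force: [0.2, 1.3, 0.2]
width: 0.0339
```

{"method": "carry_out", "body": {"moves": [40, 1.91, -2.88, 0, -0.058, 40, 1.91, -2.88, 0, -0.058, 40, 1.91, -2.88, 0, -0.058, 40, 1.91, -2.88, 0, -0.058, 40, 1.91, -2.88, 0, -0.058, 40, 1.91, -2.88, 0, -0.058, 40, 1.91, -2.88, 0, -0.058, 40, 1.91, -2.88, 0, -0.058, 40, 1.91, -2.88, 0, -0.058, 40, 1.91, -2.88, 0, -0.058]}}

```text
clock: 2.1
position: [0.5155, -0.0179, 0.2309]
ee_rot: [-0.0, 0.643, 0.766, -0.0]
contact_force: [-0.1, 0.5, 0.1]
width: 0.0342
```

```bash
python3 - <<'E'
from h import *
s=manip.get_state();print(s["clock"],s["position"],s["ee_rot"],s["qpos"],s["width"],s["contact_force"])
w=snap("wrist","w1");t=snap("side","s1")
cv2.imwrite("pics/m1.png",np.hstack([cv2.resize(w,(450,338)),cv2.resize(t[150:290,200:345],(350,338))]))
E
```

```text
2.1 [ 0.51550292 -0.01786605  0.23090849] [-4.04741572e-04  6.42882034e-01  7.65965086e-01 -1.14993072e-04] [-1.69747420e-01  1.87318395e-01  1.62680189e+00  2.15888171e-04
  1.32828739e+00 -3.44085587e-01] 0.0341698912445818 [-0.07918277  0.46968376  0.12050774]
```

View pics/m1.png

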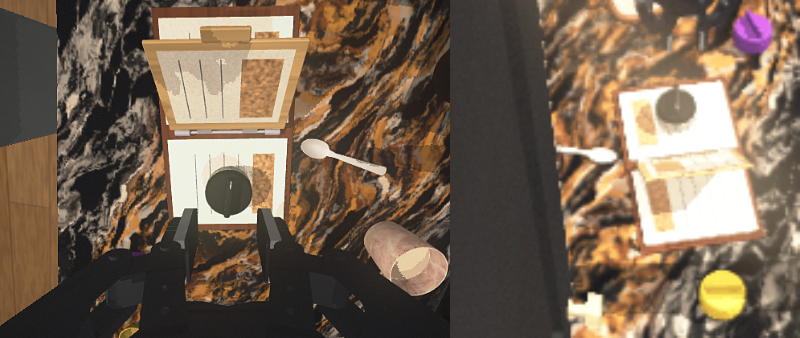

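The wrist view shows the timer top at about (284,238) and the spine line at about (285,164) in full-resolution pixels. The side view shows nothing disturbed. I'll refine from the wrist view.

```bash
cat >> h.py <<'E'
from scipy.spatial.transform import Rotation as Ro
def wz(pos,q,u,v,z):
    c=manip.camera_info("wrist");f=210/np.tan(np.radians(c["fov_y"])/2);H=np.array(c["hand_eye"])
    R=Ro.from_quat([q[1],q[2],q[3],q[0]]).as_matrix()
    o=R@H[:3,3]+pos;d=R@H[:3,:3]@[(u-c["cx"])/f,(v-c["cy"])/f,1]
    return (o+d*(z-o[2])/d[2]).round(4)
C=np.array([.5115,.0017]);Y=np.radians(9.7);EX=np.array([np.cos(Y),np.sin(Y)]);EY=np.array([-EX[1],EX[0]])
def bk(p): d=np.array(p)[:2]-C; return round(d@EX,4),round(d@EY,4)
E
python3 - <<'E'
from h import *
s=manip.get_state();p,q=s["position"],s["ee_rot"]
w=cv2.imread("pics/w1.png");k=560/450
m=((w.max(2)<75)*255).astype(np.uint8)[195:280,245:325]
n,l,st,ce=cv2.connectedComponentsWithStats(m);i=1+st[1:,4].argmax();print(st[i],ce[i]+[245,195])
for nm,(u,v),z in [("timer top",(228*k,187*k),.061),("timer foot",(228,201),.061)][:1]+[("spineL",(174*k,132*k),.015),("spineR",(282*k,131*k),.015),("coverBL",(172*k,232*k),.004),("coverBR",(290*k,223*k),.004),("tabend",(226*k,27*k),.12)]:
    P=wz(p,q,u,v,z);print(nm,P,bk(P))
print("tcp",bk(p))
E
```

```text
[ 11  16  58  59 901] [291.62597114 244.09766926]
timer top [ 0.5265 -0.0597  0.061 ] (np.float64(0.0044), np.float64(-0.063))
spineL [ 0.4459 -0.0124  0.015 ] (np.float64(-0.067), np.float64(-0.0028))
spineR [0.5862 0.0134 0.015 ] (np.float64(0.0756), np.float64(-0.0011))
coverBL [ 0.4587 -0.1668  0.004 ] (np.float64(-0.0804), np.float64(-0.1572))
coverBR [ 0.6324 -0.1211  0.004 ] (np.float64(0.0985), np.float64(-0.1414))
tabend [0.4962 0.102  0.12  ] (np.float64(0.0018), np.float64(0.1014))
tcp (np.float64(0.0023), np.float64(-0.0225))
```

{"method": "carry_out", "body": {"moves": [40, -0.3, 0.4, -2.5, 0, 40, 0, 0, -2.6, 0, 40, 0, 0, -2.6, 0, 40, 0, 0, -2.6, 0, 40, 0, 0, -2.6, 0, 40, 0, 0, -2.6, 0, 40, 0, 0, -2.6, 0, 40, 0, 0, -1.9, 0, 40, 0, 0, -1.0, 0, 40, 0, 0, -0.5, 0]}}

```text
clock: 3.2
position: [0.5114, -0.0121, 0.0155]
ee_rot: [-0.001, 0.642, 0.767, -0.0]
contact_force: [-0.4, 0.2, 0.6]
width: 0.034
```

```bash
python3 - <<'E'
from h import *
s=manip.get_state();print(s["clock"],s["position"],bk(s["position"]),s["contact_force"])
w=snap("wrist","w2")
E
```

```text
3.2 [ 0.51136695 -0.01210644  0.01547193] (np.float64(-0.0025), np.float64(-0.0136)) [-0.39469392  0.19710372  0.61749018]
```

View pics/w2.png

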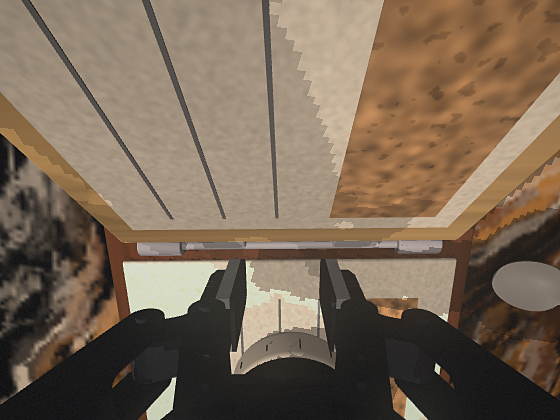

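The fingers are down behind the timer, whose scale ring is centred at about col 288 against finger centre 282. Nothing is touching. Pushing along the book's -y.

{"method": "carry_out", "body": {"moves": [40, 0.32, -0.94, 0, 0, 40, 0.32, -0.94, 0, 0, 40, 0.17, -0.99, 0, 0, 40, 0.13, -0.8, 0, 0, 40, 0.13, -0.8, 0, 0, 40, 0.13, -0.8, 0, 0, 40, 0.13, -0.8, 0, 0, 40, 0.13, -0.8, 0, 0, 40, 0.13, -0.8, 0, 0, 40, 0.13, -0.8, 0, 0]}}

```text
clock: 4.25
position: [0.5294, -0.0979, 0.0163]
ee_rot: [-0.0, 0.642, 0.767, -0.0]
contact_force: [0.7, 2.1, 2.7]
width: 0.0342
```

{"method": "carry_out", "body": {"moves": [40, 0.11, -0.65, 0, 0, 40, 0.11, -0.65, 0, 0, 40, 0.11, -0.65, 0, 0, 40, 0.11, -0.65, 0, 0, 40, 0.11, -0.65, 0, 0, 40, 0.11, -0.65, 0, 0, 40, 0.11, -0.65, 0, 0, 40, 0.11, -0.65, 0, 0, 40, 0, 0, 0, 0, 40, 0, 0, 0, 0]}}

```text
clock: 5.25
position: [0.5384, -0.1496, 0.0164]
ee_rot: [0.0, 0.642, 0.767, 0.0]
contact_force: [0.3, 0.3, 0.4]
width: 0.0342
```

```bash
python3 - <<'E'
from h import *
s=manip.get_state();print(s["clock"],s["position"],bk(s["position"]),s["contact_force"])
w=snap("wrist","w3");t=snap("side","s3")
cv2.imwrite("pics/m3.png",np.hstack([cv2.resize(w,(450,338)),cv2.resize(t[150:290,200:345],(350,338))]))
E
```

```text
5.25 [ 0.53837729 -0.14963702  0.01640398] (np.float64(0.001), np.float64(-0.1537)) [0.28414286 0.27214807 0.44768397]
```

View pics/m3.png

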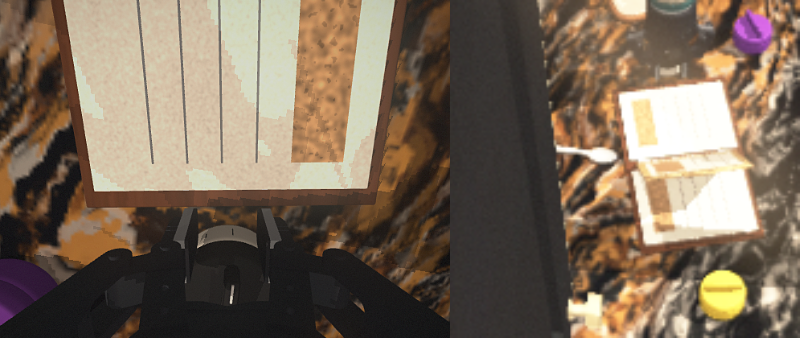

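The timer stands upright between the fingertips, just off the cover edge. I'll push a little more, back off and rise, then look from the top.

{"method": "carry_out", "body": {"moves": [40, 0.09, -0.5, 0, 0, 40, 0, 0, 0, 0, 40, -0.1, 0.6, 0, 0, 40, -0.2, 1.2, 0, 0, 40, 0, 0, 1.5, 0, 40, 0, 0, 3.5, 0, 40, 0, 0, 4, 0, 40, -0.4, 2.5, 4, 0, 40, -0.7, 4, 4, 0, 40, -0.8, 4.5, 1, 0]}}

```text
clock: 6.35
position: [0.5201, -0.0306, 0.1956]
ee_rot: [0.004, 0.643, 0.766, 0.002]
contact_force: [1.7, 0.1, 0.2]
width: 0.0342
```

{"method": "carry_out", "body": {"moves": [0, -0.8, 4.5, 0, 0, 0, -0.8, 4.5, 0, 0, 0, -0.8, 4.5, 0, 0, 0, -0.8, 4.5, 0, 0, 0, -0.7, 4.0, 0, 0, 0, 0, 0, -2, 0, 0, 0, 0, -3, 0, 0, 0, 0, -1, 0, 0, 0, 0, 0, 0, 0, 0, 0, 0, 0]}}

```text
clock: 7.35
position: [0.4793, 0.1889, 0.1321]
ee_rot: [0.0, 0.642, 0.767, 0.0]
contact_force: [-0.0, 1.2, 0.6]
width: 0.0001
```

```bash
python3 - <<'E'
from h import *
s=manip.get_state();print(s["clock"],s["position"],bk(s["position"]),s["contact_force"],s["width"])
w=snap("top","t4");t=snap("side","s4")
cv2.imwrite("pics/m4.png",np.hstack([cv2.resize(w[190:305,210:390],(540,345)),cv2.resize(t[170:290,255:345],(259,345))]))
E
```

```text
7.35 [0.47932602 0.18889507 0.13206034] (np.float64(-0.0002), np.float64(0.1899)) [-0.03510187  1.18394856  0.55726739] 0.00010514680614326754
```

View pics/m4.png

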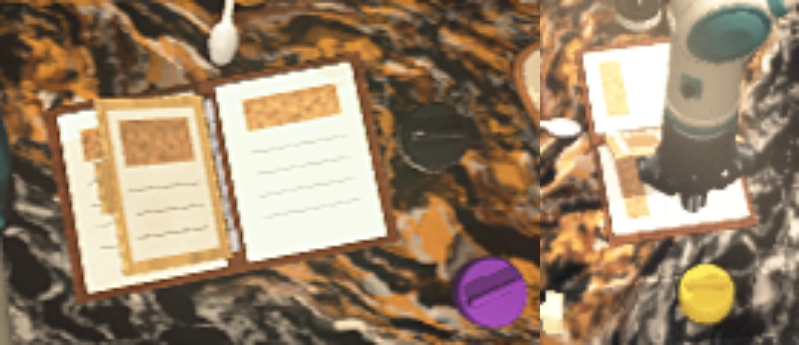

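The timer is upright on the bare worktop with a clear gap to the cover (crop edges 400 against about 372). The leaf and look-alikes are unmoved. Next, the shut fingers go left of the tab and start raising the leaf.

{"method": "carry_out", "body": {"moves": [0, 0.17, -0.98, -2.4, 0, 0, 0.17, -0.98, -2.3, 0, 0, 0.17, -0.98, 0, 0, 0, 0.17, -0.98, 0, 0, 0, 0.14, -0.79, 0, 0, 0, 0.14, -0.79, 0, 0, 0, 0.12, -0.69, 0, 0, 0, 0.1, -0.59, 0.3, 0, 0, 0.1, -0.59, 0.4, 0, 0, 0.1, -0.59, 0.4, 0]}}

```text
clock: 8.45
position: [0.4928, 0.11, 0.0962]
ee_rot: [-0.001, 0.642, 0.767, 0.001]
contact_force: [-0.7, 4.7, 3.7]
width: -0.0004
```

{"method": "carry_out", "body": {"moves": [0, 0.1, -0.59, 0.4, 0, 0, 0.1, -0.59, 0.4, 0, 0, 0.1, -0.59, 0.4, 0, 0, 0.1, -0.59, 0.3, 0, 0, 0.1, -0.59, 0.3, 0, 0, 0.1, -0.59, 0.3, 0, 0, 0.1, -0.59, 0.2, 0, 0, 0.1, -0.59, 0.2, 0, 0, 0.1, -0.59, 0.2, 0, 0, 0.1, -0.59, 0.2, 0]}}

```text
clock: 9.45
position: [0.5027, 0.0495, 0.1243]
ee_rot: [-0.0, 0.642, 0.767, -0.0]
contact_force: [0.1, 0.8, -1.2]
width: 0.0
```

```bash
python3 - <<'E'
from h import *
s=manip.get_state();print(s["clock"],s["position"],bk(s["position"]),s["contact_force"],s["width"])
w=snap("wrist","w5");t=snap("side","s5")
cv2.imwrite("pics/m5.png",np.hstack([cv2.resize(w,(450,338)),cv2.resize(t[170:290,235:345],(310,338))]))
E
```

```text
9.45 [0.50265423 0.04945067 0.1242639 ] (np.float64(-0.0007), np.float64(0.0486)) [ 0.13429965  0.84409144 -1.16264548] 1.1965913844464768e-05
```

View pics/m5.png

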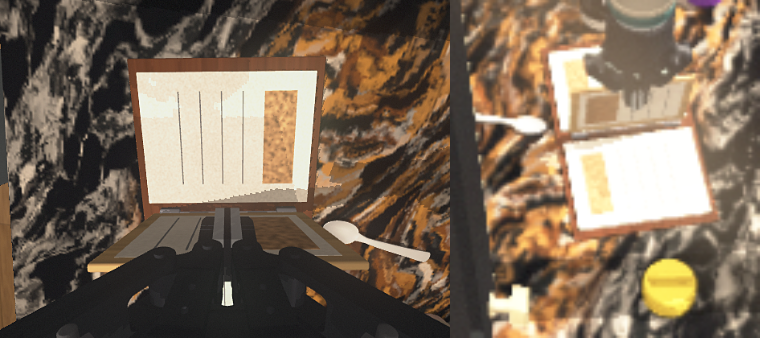

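The leaf follows the shut fingertips and is nearing upright, with contact force about 1 N. Continuing past vertical and down along the arc.

{"method": "carry_out", "body": {"moves": [0, 0.12, -0.69, 0.1, 0, 0, 0.12, -0.69, 0.1, 0, 0, 0.12, -0.69, 0.1, 0, 0, 0.12, -0.69, 0.1, 0, 0, 0.12, -0.69, 0, 0, 0, 0.12, -0.68, 0, 0, 0, 0.12, -0.68, 0, 0, 0, 0.12, -0.68, 0, 0, 0, 0.12, -0.68, 0, 0, 0, 0.11, -0.66, -0.2, 0]}}

```text
clock: 10.55
position: [0.5149, -0.0188, 0.1266]
ee_rot: [0.0, 0.642, 0.767, -0.0]
contact_force: [-0.8, 0.5, 1.7]
width: 0.0001
```

{"method": "carry_out", "body": {"moves": [0, 0.11, -0.66, -0.2, 0, 0, 0.11, -0.66, -0.3, 0, 0, 0.11, -0.65, -0.3, 0, 0, 0.11, -0.65, -0.3, 0, 0, 0.1, -0.58, -0.4, 0, 0, 0.1, -0.57, -0.45, 0, 0, 0.1, -0.57, -0.45, 0, 0, 0.09, -0.56, -0.45, 0, 0, 0.09, -0.5, -0.5, 0, 0, 0.06, -0.4, -0.55, 0]}}

```text
clock: 11.55
position: [0.5246, -0.0767, 0.087]
ee_rot: [0.0, 0.642, 0.767, -0.0]
contact_force: [-0.6, -0.2, 1.1]
width: -0.0001
```

```bash
python3 - <<'E'
from h import *
s=manip.get_state();print(s["clock"],s["position"],bk(s["position"]),s["contact_force"],s["width"])
w=snap("wrist","w6");t=snap("side","s6")
cv2.imwrite("pics/m6.png",np.hstack([cv2.resize(w,(450,338)),cv2.resize(t[150:270,235:345],(310,338))]))
E
```

```text
11.55 [ 0.5245944  -0.07670524  0.08700442] (np.float64(-0.0003), np.float64(-0.0795)) [-0.5795698  -0.17873836  1.13225176] -0.00011901617065168842
```

View pics/m6.png

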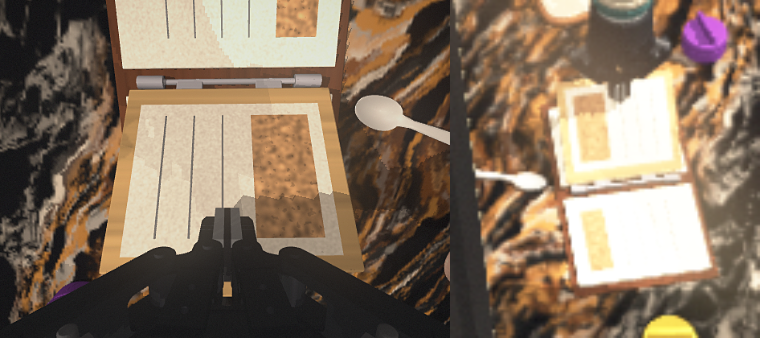

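The leaf is past upright at about 2.45 rad and following the tip. Now lowering it.

{"method": "carry_out", "body": {"moves": [0, 0.07, -0.42, -0.59, 0, 0, 0.07, -0.42, -0.59, 0, 0, 0.07, -0.42, -0.59, 0, 0, 0.07, -0.42, -0.59, 0, 0, 0.03, -0.19, -0.57, 0, 0, 0.03, -0.19, -0.57, 0, 0, 0.03, -0.19, -0.57, 0, 0, 0.03, -0.19, -0.57, 0, 0, 0.03, -0.19, -0.57, 0, 0, 0.03, -0.19, -0.57, 0]}}

```text
clock: 12.65
position: [0.529, -0.1042, 0.0291]
ee_rot: [-0.0, 0.642, 0.767, 0.0]
contact_force: [-0.4, -0.3, 0.3]
width: -0.0002
```

{"method": "carry_out", "body": {"moves": [0, 0, 0, -0.4, 0, 0, 0, 0, -0.4, 0, 0, 0, 0, -0.3, 0, 0, 0, 0, -0.2, 0, 0, 0, 0, -0.15, 0, 0, 0, 0, -0.1, 0, 0, 0, 0, -0.1, 0, 0, 0, 0, 0, 0, 0, 0, 0, 0, 0, 0, 0, 0, 0, 0]}}

```text
clock: 13.65
position: [0.529, -0.1042, 0.0131]
ee_rot: [-0.0, 0.642, 0.767, 0.0]
contact_force: [0.4, 0.3, 0.4]
width: 0.0003
```

{"method": "carry_out", "body": {"moves": [0, 0, 0, -0.05, 0, 0, 0, 0, -0.05, 0, 0, 0, 0, -0.05, 0, 0, 0, 0, 0, 0, 0, 0, 0, 0, 0, 0, 0, 0, 0, 0, 0, 0, 0, 0, 0, 0, 0, 0, 0, 0, 0, 0, 0, 0, 0, 0, 0, 0, 0, 0]}}

```text
clock: 14.65
position: [0.5291, -0.1042, 0.0125]
ee_rot: [0.0, 0.642, 0.767, 0.0]
contact_force: [-2.4, 0.8, 7.8]
width: -0.0002
```

It is pressed at z = 12.5 mm with about 8 N, which is exactly the expected top of the flat leaf. Lifting off and checking.

{"method": "carry_out", "body": {"moves": [0, 0, 0, 0.2, 0, 0, 0, 0, 0.8, 0, 0, 0, 0, 2, 0, 0, 0, 0, 4, 0, 0, 0, 0, 5, 0, 0, -1, 2, 5, 0, 0, -3, 3, 3, 0, 0, -4, 3, 0, 0, 0, -4, 3, 0, 0, 0, -4, 3, 0, 0]}}

```text
clock: 15.65
position: [0.3695, 0.0337, 0.2066]
ee_rot: [0.0, 0.642, 0.767, 0.001]
contact_force: [-0.1, 0.8, 0.5]
width: -0.0001
```

{"method": "carry_out", "body": {"moves": [0, -2, 4.5, 0, 0, 0, -2, 4.5, 0, 0, 0, -1, 4.5, 0, 0, 0, 0, 4.5, 0, 0, 0, 0, 4.5, 0, 0, 0, 0, 4.5, 0, 0, 0, 0, 4.5, 0, 0, 0, 0, 0, 0, 0, 0, 0, 0, 0, 0, 0, 0, 0, 0, 0]}}

```text
clock: 16.65
position: [0.3207, 0.3467, 0.206]
ee_rot: [0.0, 0.642, 0.767, -0.001]
contact_force: [0.1, -0.6, 0.8]
width: -0.0001
```

```bash
python3 - <<'E'
from h import *
s=manip.get_state();print(s["clock"],s["position"],s["contact_force"])
w=snap("top","t7");t=snap("side","s7")
a=cv2.resize(w[110:305,100:400],(800,520))
cv2.imwrite("pics/m7.png",a)
cv2.imwrite("pics/m8.png",cv2.resize(t[140:290,225:365],(560,600)))
m=((w.max(2)<75)*255).astype(np.uint8)
g=(210+438/3,190+137/3);print("timer rough",bk(onz("top",*g,.054)))
E
```

```text
16.65 [0.32071778 0.34669913 0.20604378] [ 0.13997574 -0.57032055  0.80829139]
timer rough (np.float64(-0.003), np.float64(-0.1932))
```

View pics/m7.png

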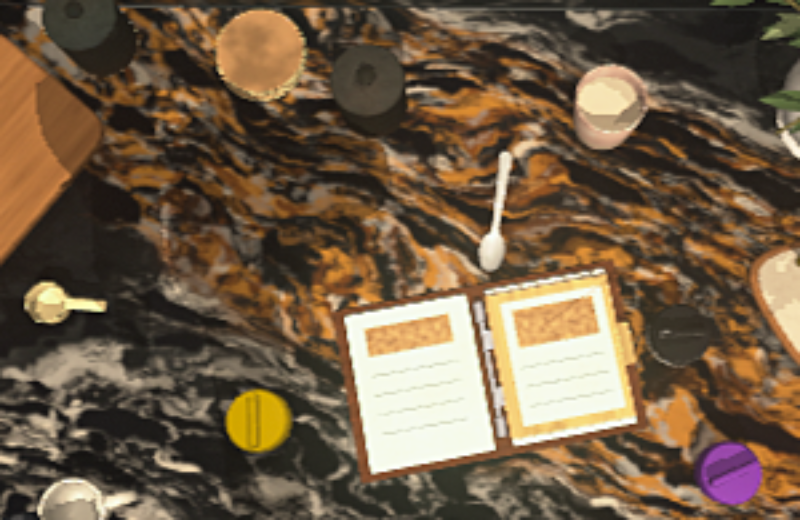

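View pics/m8.png

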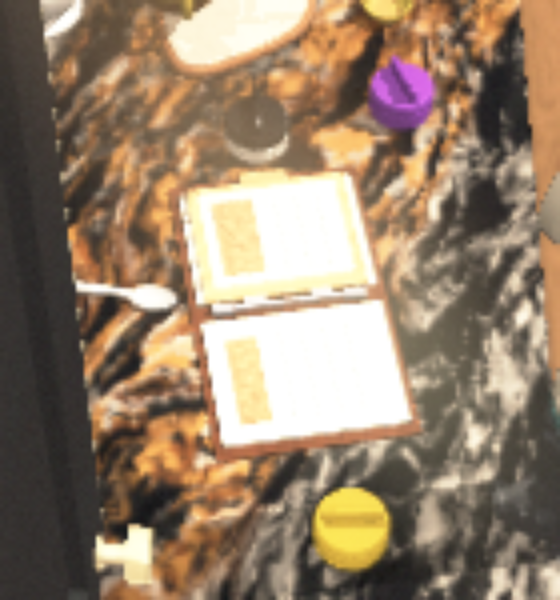

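The top view shows the leaf flat on the right page and the timer upright at (680,335), clear of the cover. The side view shows the same, with the timer standing beyond the edge and a strip of worktop between. Handing in.

```bash
python3 -c "
from rig import manip
print(manip.sign_off())"
```

```text
the job is handed in; nothing more can be done
None
```

The job is handed in, finished at about 16.7 s on the robot's clock.

**What I did:** I pushed the timer off the right page with parted, non-gripping fingertips. Then, with the fingers shut, I pushed the leaf over the spine and pressed it flat with about 8 N.

**Last checks:**
- **Leaf:** the fingertips met it at z = 12.5 mm, exactly the height expected when flat. Both camera views show it flat on the right page.
- **Timer:** it stands upright, its centre about 193 mm from the spine. That is roughly a 12 mm gap to the cover, and both views show bare worktop between them.
- **Other objects:** those in view, including the yellow and purple look-alikes, look unmoved by eye; I did not re-measure them.
- **Robot:** the arm was away and touching nothing when I handed in.

No check failed. The one disagreement was in the first timer position, where the top and wrist estimates differed by up to 1 cm along the push direction. I allowed for that in the approach.

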